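# Clamp a reference cell on the sample stage with the travelling feed knob

### The job

Stand the clear reference cell with the blue cap upright in the empty nest of the sample stage and let go of it. Then turn the square feed knob clockwise, going along with it as its carriage travels and regripping as needed, until the orange sprung jaw has pushed the cell up against the steel end stop and holds it there with a light clamp of about 10 N (the glass must never feel more than 24 N), then let go of the knob. Leave the amber cell and the two red-capped cups where they stand.

Things in the scene. Friction and masses are not known exactly. Their poses are not given: they have to be found in the camera images.
- stage: Fixed sample stage: black base plate 100 x 250 x 12 mm, aluminium rail on top. Origin: centre of the underside, on the bench; z up; y runs along the rail from the end stop (-y) to the knob carriage (+y). The dark steel end stop (30 mm wide, top 56 mm above the bench) was set by hand: its face is between y = -82 and -74 mm, not tracked, and does not yield.
- nest (a point): Point on the nest floor, 20 mm above the bench, at y = -52 mm of the stage; axes as the stage's. The nest runs along y between end stop and jaw (44 to 57 mm free at the start), between two side walls 33 mm apart inside, 8 mm thick, tops 34 mm above the bench. Load a cell with the fingers on its two sides that face these walls, gripping its upper half.
- jaw: Orange sprung jaw at the front of the carriage, 26 mm wide, 22 to 50 mm above the bench. Origin: centre of the face that meets the cell; axes as the stage's. It travels to -y with the carriage and yields on it by a spring, 6 N per mm, 7 mm at most, no preload. Its face is 72 mm on the stop's side of the knob axis when unloaded, about 70.3 mm at 10 N.
- knob_grip (a point): Middle of the light grey feed knob, a 28 mm cube whose side faces are square to this point's x and y; z up, 76 mm above the bench (knob underside 62 mm, carriage top below it 51 mm). Turned clockwise from above it drives the carriage 10 mm per radian along the stage's -y towards the stop, and moves along with it. Clamping a cell takes 1.6 to 3.2 rad in all.
- carriage: Black carriage block under the knob, 54 mm wide, 85 mm long; origin on the knob axis, 20 mm above the bench; axes as the stage's. The knob turns stiffly: 0.20 N m running free, plus 0.01 N m for each newton of clamp; pushing a cell along adds next to nothing. It stays where left and keeps the clamp. At a standstill friction can hide up to 0.20 N m either way: compare like with like.
- cell: The reference cell to clamp: clear glass with a blue plate inside and a blue cap, loose, 28 x 28 mm square and 56 mm tall (the top 8 mm is the 24 mm square cap), about 80 g, standing upright on the bench. Origin: its very centre, 28 mm above its foot; z along its height, x and y square to its side faces.
- spare: Amber glass cell with a white cap, of the same size (28 x 28 x 56 mm), origin at its centre; it stays where it is. It and the blue-capped cell may stand in either place.
- cup_a: White specimen cup with a red cap, 52 mm across, 60 mm tall; origin: centre of its underside. Stays where it is.
- cup_b: A second white specimen cup with a red cap, 52 mm across, 60 mm tall; origin: centre of its underside. Stays where it is.

How it is judged:
By the outcome, as a careful person would: the job done as asked, in the order asked, and still so for the second after the job is handed in, with the robot touching nothing.
It also fails if it takes over 72 s, if anything falls off the work surface, if the arm or the gripper's body presses on something with over 40 N, if the wrist force passes 120 N, or if a joint passes its speed limit or range.

### The arm

A 6-joint arm with a two-finger parallel gripper is mounted at the origin on the work surface. World frame = base frame: x ahead of the robot, y to its left, z up, the work surface at z = 0. Lengths are in m, angles in rad, forces in N, time in s.
With the tool pointing down it reaches from about 0.35 to 0.975 m from the base axis. Payload 7.1 kg.
Tool frame: the origin (TCP) lies midway between the tips of the shut fingers; the grasp point (between the pads) lies 19 mm behind it; z points along the fingers, x is the direction in which the jaws open and shut, and the axes are right-handed (so a half turn about z gives the same grasp; the last joint's range is limited). The gripper opens to 88 mm and grips with 3 to 60 N. Pads are 20 mm wide; open, the fingers measure 115 mm over their backs; the gripper's body (75 mm by 178 mm) begins 61 mm behind the grasp point.
Start: joints at [1.19, 0.423, 1.63, -0, 1.089, -0.019], TCP at [0.221, 0.585, 0.223] pointing down, gripper open.
Joint ranges: [-3, 3], [-0.9, 2.11], [0.09, 2.58], [-1.31, 4.45], [0.11, 2.69], [-2.54, 2.54]. Speed limits (rad/s): [2.39, 2.39, 3.01, 3.14, 3.14, 3.14].

### API

Orientations are given as a unit quaternion [w, x, y, z].
In Python, from station import move_pose, movel, movej, command_gripper, wait, inverse_kinematics, read_camera, camera_info, MotionError, job_done, get_time, get_joint_pos, get_qvel, get_effort, get_tcp_pos, get_ee_rot, get_ft_force, get_ft_torque, get_grip_width gives the robot as it stands. Calls block until the motion is done:
- move_pose(position, orientation): joint-space move of the TCP to a pose.
- movel(position, frame=None, v=0.15, until_force=None): straight line of the TCP; frame=None keeps the orientation; v is the mean speed in m/s. With until_force (N) it stops when the force on the tool has changed by that much, and returns True; else False.
- movej(angles): joint-space move.
- command_gripper(opening): opening from 0.0 (shut) to 1.0 (fully open); the grip force is fixed at half the most; returns when the fingers have stopped.
- wait(seconds).
- inverse_kinematics(position, orientation): joint angles nearest the present ones, or None.
- read_camera(name): name is "side" or "top"; returns the picture (400x640x3 uint8, red, green, blue); there is no depth.
- camera_info(name): a dict with "intrinsics" (3x3 intrinsics, pixels), "T" (4x4, takes a point from camera to world coordinates). Camera axes: x right, y up, looking along -z (the intrinsics and any distortion apply to the point x, -y, -z); pixel columns grow to the right and rows downward; lengths in m; the calibration is good to about 2 mm. A picture is of the moment at which its call begins. camera_info takes no time and is no camera call.
A pose or a line that the arm cannot do raises MotionError and nothing moves.
- job_done(): hands the job in, once; it reports no verdict.
Readings, each from a call of its own:
- get_time(): time.
- get_joint_pos(): joint angles.
- get_qvel(): joint speeds.
- get_effort(): joint torques, N m.
- get_tcp_pos(): TCP position.
- get_ee_rot(): TCP orientation.
- get_ft_force(): force on the tool from outside, world axes, zero at the start.
- get_ft_torque(): the same for the moment, N m.
- get_grip_width(): opening from 0.0 (shut) to 1.0 (fully open).
Only numpy, scipy, OpenCV 4.12 (cv2) and the standard library are available. Lean on these libraries where they do the work, as an engineer would, in place of code of your own. Each camera call takes 0.05 s, during which the arm holds its last target.

## Working session

There is one attempt and no reset: what is moved stays moved. The work goes in short steps, each a Python script; the robot and the scene stay as the last script left them, time stands still between calls to the robot, and variables do not carry over. Pictures are saved under pics/ and viewed, and the job is handed in when it is done.

```bash
ls; mkdir -p pics; python3 - <<'E'
from station import *
import cv2
for n in ["side","top"]:
    im=read_camera(n); cv2.imwrite(f"pics/{n}0.png",im[:,:,::-1]); c=camera_info(n); print(n,c)
print(get_time(),get_tcp_pos(),get_ee_rot(),get_joint_pos())
E
```

```text
pics
side {'intrinsics': array([[411.40746008,   0.        , 316.20692821],
       [  0.        , 411.40746008, 203.3943222 ],
       [  0.        ,   0.        ,   1.        ]]), 'T': array([[ 0.9061184 ,  0.2565297 , -0.33636581,  0.1653038 ],
       [-0.42274021,  0.51998881, -0.74222796, -0.73396401],
       [-0.01549706,  0.81474177,  0.57961685,  0.70088224],
       [ 0.        ,  0.        ,  0.        ,  1.        ]])}
top {'intrinsics': array([[462.47042385,   0.        , 320.51985871],
       [  0.        , 462.47042385, 196.76697911],
       [  0.        ,   0.        ,   1.        ]]), 'T': array([[ 0.0089288 ,  0.99164301, -0.12870279,  0.38196941],
       [-0.99983351,  0.01090168,  0.0146326 ,  0.06125267],
       [ 0.0159134 ,  0.12855071,  0.99157525,  1.25605308],
       [ 0.        ,  0.        ,  0.        ,  1.        ]])}
0.1 [0.22099997 0.58409433 0.22198958] [ 3.81428983e-04  8.22772919e-01  5.68369834e-01 -5.57306133e-04] [ 1.19003370e+00  4.23755445e-01  1.63060199e+00 -2.23781915e-05
  1.08858574e+00 -1.90026000e-02]
```

View pics/top0.png

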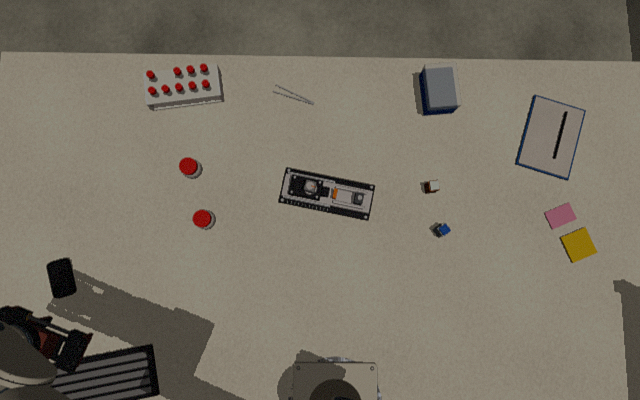

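View pics/side0.png

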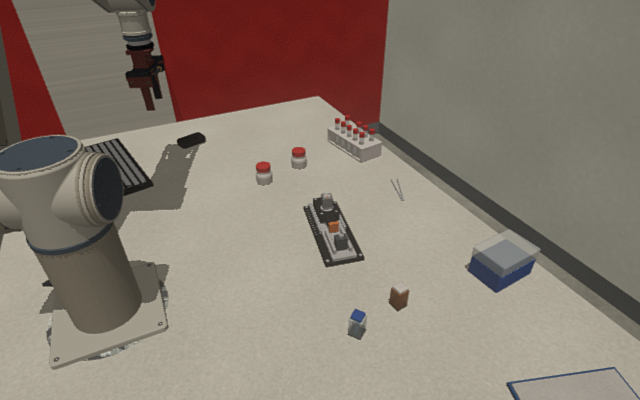

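The top view shows the stage at cols 279–375, rows 167–220, with the knob near (310,186) and the stop near (358,198). The blue cell is at (442,230), the amber cell at (431,186), and the cups are at (190,168) and (203,219). I'll zoom in next.

```bash
cat > h.py <<'E'
import numpy as np, cv2
from station import *
def ray(n,uv):
    c=camera_info(n);K=c["intrinsics"];T=c["T"]
    d=np.linalg.inv(K)@np.array([uv[0],uv[1],1.]); d=np.array([d[0],-d[1],-d[2]])
    return T[:3,3],T[:3,:3]@d
def onz(n,uv,z):
    o,d=ray(n,uv); return o+d*(z-o[2])/d[2]
def proj(n,p):
    c=camera_info(n);T=c["T"];q=T[:3,:3].T@(np.asarray(p)-T[:3,3]); q=np.array([q[0],-q[1],-q[2]]); u=c["intrinsics"]@q; return u[:2]/u[2]
def tri(uv1,uv2):
    o1,d1=ray("top",uv1);o2,d2=ray("side",uv2)
    t=np.linalg.lstsq(np.c_[d1,-d2],o2-o1,rcond=None)[0]
    a=o1+t[0]*d1;b=o2+t[1]*d2; return (a+b)/2,np.linalg.norm(a-b)
def crop(im,x0,x1,y0,y1,s,fn):
    cv2.imwrite(fn,cv2.resize(im[y0:y1,x0:x1,::-1],None,fx=s,fy=s,interpolation=cv2.INTER_CUBIC))
E
python3 - <<'E'
from h import *
t=cv2.imread("pics/top0.png")[:,:,::-1]; s=cv2.imread("pics/side0.png")[:,:,::-1]
a=np.full((600,800,3),0,np.uint8)
crop(t,275,385,160,230,7,"pics/t_stage.png")
crop(t,415,465,170,245,8,"pics/t_cells.png")
crop(s,295,370,185,270,7,"pics/s_stage.png")
crop(s,335,425,275,345,8,"pics/s_cells.png")
E
```

```text
(no output)
```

View pics/t_stage.png

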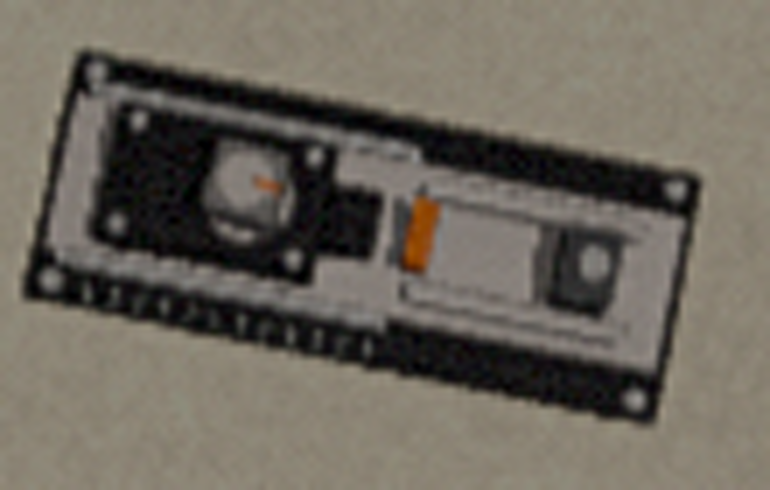

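View pics/t_cells.png

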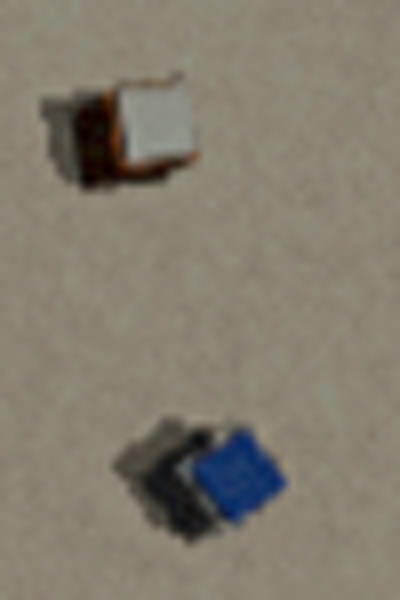

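View pics/s_stage.png

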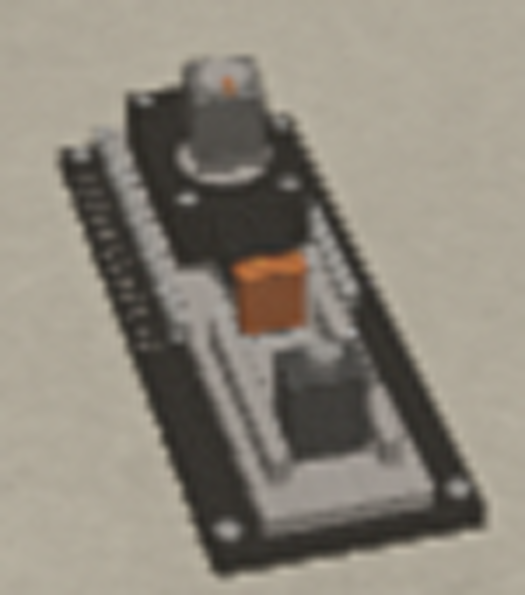

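View pics/s_cells.png

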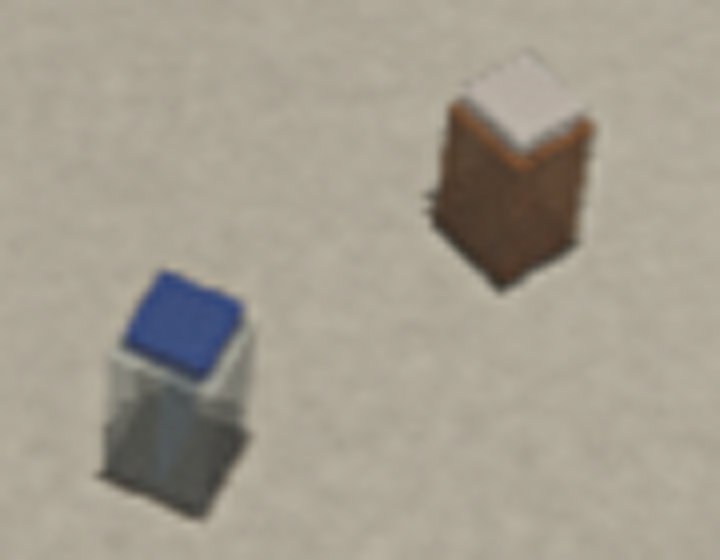

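The stage, knob (orange pointer roughly along stage −y) and blue cell are all clear. Next I'll measure poses with masks.

```bash
cat > meas.py <<'E'
from h import *
def up(n,fn,k=4):
    im=cv2.imread(fn)[:,:,::-1]; return im
t=cv2.imread("pics/top0.png")[:,:,::-1].copy(); s=cv2.imread("pics/side0.png")[:,:,::-1].copy()
def mask(im,box,f,k=8):
    x0,x1,y0,y1=box
    c=cv2.resize(im[y0:y1,x0:x1],None,fx=k,fy=k,interpolation=cv2.INTER_CUBIC)
    hsv=cv2.cvtColor(c,cv2.COLOR_RGB2HSV); m=f(c.astype(int),hsv.astype(int)).astype(np.uint8)*255
    cs,_=cv2.findContours(m,cv2.RETR_EXTERNAL,cv2.CHAIN_APPROX_NONE); c=max(cs,key=cv2.contourArea)
    c=(c[:,0].astype(float)+.5)/k-.5+[x0,y0]
    return c
def rect_on(n,c,z):
    p=np.array([onz(n,q,z)[:2] for q in c]).astype(np.float32)*1000
    return cv2.minAreaRect(p)
def corners(r): return cv2.boxPoints(r)
blue=lambda c,h:(h[...,0]>100)&(h[...,0]<130)&(h[...,1]>130)&(h[...,2]>60)
if __name__=="__main__":
    cb=mask(t,(425,460,215,245),blue); print("cap top",rect_on("top",cb,.056))
    cb=mask(s,(335,375,300,345),blue); print("cap side(contains sides)",rect_on("side",cb,.056))
    pl=mask(t,(270,390,155,230),lambda c,h:h[...,2]<75); print("plate top",rect_on("top",pl,.012)); print(corners(rect_on("top",pl,.012)))
    orr=lambda c,h:(h[...,0]<18)&(h[...,1]>140)&(h[...,2]>80)
    j=mask(t,(330,342,184,202),orr); print("jaw top",rect_on("top",j,.050))
    m=mask(t,(305,320,180,195),orr); r=rect_on("top",m,.09); print("pointer",r)
    w=mask(t,(422,450,170,200),lambda c,h:(h[...,1]<45)&(h[...,2]>130)); print("spare",rect_on("top",w,.056))
E
python3 meas.py
```

```text
cap top ((456.4902648925781, -279.2744140625), (22.79433822631836, 22.767959594726562), 36.30837631225586)
cap side(contains sides) ((452.9561767578125, -284.48577880859375), (22.249101638793945, 20.520496368408203), 35.52234649658203)
plate top ((552.81689453125, 26.901885986328125), (250.59713745117188, 100.48783111572266), 78.91327667236328)Traceback (most recent call last):
  File "meas.py", line 20, in <module>
    pl=mask(t,(270,390,155,230),lambda c,h:h[...,2]<75); print("plate top",rect_on("top",pl,.012)); print(corners(rect_on("top",pl,.012)))
                                                                                                                  ~~~~~~~^^^^^^^^^^^^^^^
  File "meas.py", line 13, in rect_on
    p=np.array([onz(n,q,z)[:2] for q in c]).astype(np.float32)*1000
                ~~~^^^^^^^
  File "h.py", line 8, in onz
    o,d=ray(n,uv); return o+d*(z-o[2])/d[2]
        ~~~^^^^^^
  File "h.py", line 4, in ray
    c=camera_info(n);K=c["intrinsics"];T=c["T"]
ValueError: time passes only in moves, steps and waits
```

```bash
sed -i 's/^def ray/import functools\n_ci=functools.lru_cache(None)(camera_info)\ndef ray/; s/c=camera_info(n)/c=_ci(n)/' h.py; python3 meas.py
python3 - <<'E'
from h import *
# side view plate corners by hand (z=.012), px crop/7
for q in [(62,150),(215,575),(487,520)]:
    uv=((q[0]+.5)/7-.5+295,(q[1]+.5)/7-.5+185); print(onz("side",uv,.012)*1000)
for q in [(165,270),(243,305),(128,335)]:
    uv=((q[0]+.5)/8-.5+335,(q[1]+.5)/8-.5+275); print("cap",onz("side",uv,.056)*1000)
for q in [(100,475),(205,518),(250,435)]:
    uv=((q[0]+.5)/8-.5+335,(q[1]+.5)/8-.5+275); print("foot",onz("side",uv,.0)*1000)
E
```

```text
cap top ((456.4902648925781, -279.2744140625), (22.79433822631836, 22.767959594726562), 36.30837631225586)
cap side(contains sides) ((452.9561767578125, -284.48577880859375), (22.249101638793945, 20.520496368408203), 35.52234649658203)
plate top ((552.81689453125, 26.901885986328125), (250.59713745117188, 100.48783111572266), 78.91327667236328)
[[ 479.41644   -86.39664 ]
 [ 578.0289   -105.719894]
 [ 626.21735   140.20041 ]
 [ 527.6049    159.52367 ]]
jaw top ((548.9702758789062, 6.752315521240234), (10.288466453552246, 28.22208595275879), 78.17662048339844)
pointer ((560.53564453125, 62.97480010986328), (7.190649032592773, 2.3381617069244385), 79.21537017822266)
spare ((573.86572265625, -259.5099792480469), (74.07563781738281, 82.01100158691406), 88.89686584472656)
[526.78030901 152.7174206   12.        ]
[474.78197313 -96.34476907  12.        ]
[ 571.26325222 -113.23569907   12.        ]
cap [ 456.9811281  -268.35422501   56.        ]
cap [ 468.83088185 -286.19106382   56.        ]
cap [ 438.99025914 -281.98358357   56.        ]
foot [ 434.97113556 -278.40894478    0.        ]
foot [ 452.50081739 -301.08935498    0.        ]
foot [ 475.45855339 -284.29386635    0.        ]
```

```bash
python3 - <<'E'
from h import *
from scipy.spatial.transform import Rotation as R
p=get_tcp_pos(); w,x,y,z=get_ee_rot(); M=R.from_quat([x,y,z,w]).as_matrix(); print(M.round(3),get_grip_width())
for d in [-.0575,-.044,0,.044,.0575]:
    for n in ["side","top"]: print(n,d,proj(n,p+M[:,0]*d))
t=cv2.imread("pics/top0.png")[:,:,::-1]; s=cv2.imread("pics/side0.png")[:,:,::-1]
crop(s,100,190,30,120,6,"pics/s_f.png"); crop(t,0,110,290,390,6,"pics/t_f.png")
E
```

```text
[[ 0.354  0.935 -0.   ]
 [ 0.935 -0.354 -0.001]
 [-0.001 -0.    -1.   ]] 0.999014284305775
side -0.0575 [150.33955425 110.78990232]
top -0.0575 [ 94.15493905 339.73165841]
side -0.044 [151.47615781 109.02884836]
top -0.044 [ 88.41199165 337.40345479]
side 0 [155.04460807 103.49989022]
top 0 [ 69.73008075 329.82976667]
side 0.044 [158.41799165  98.27316847]
top 0.044 [ 51.10284093 322.27824232]
side 0.0575 [159.4163457   96.72631834]
top 0.0575 [ 45.39858844 319.96572571]
```

View pics/s_f.png

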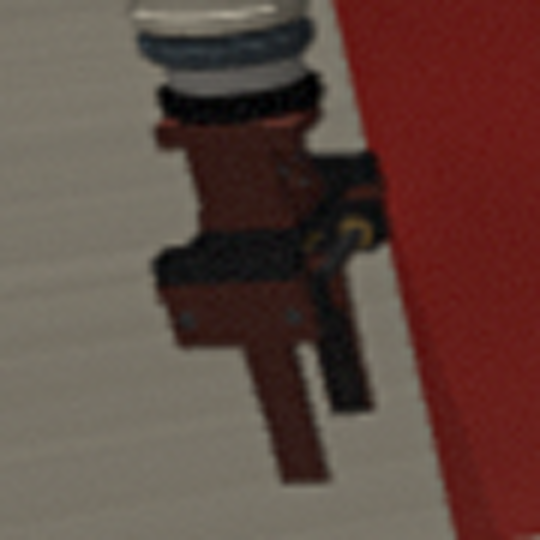

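View pics/t_f.png

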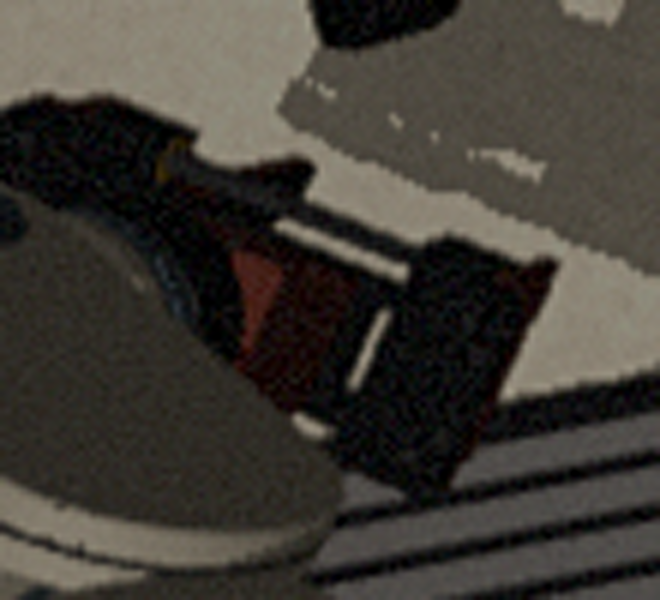

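```bash
cat >> h.py <<'E'
from math import *
def q(phi): return np.array([0,cos(phi/2),sin(phi/2),0.])   # tool down, jaw axis at yaw phi
SY=radians(78.91); S0=np.array([.5528,.0269])
def st(x,y,z): # stage->world
    ex=np.array([sin(SY),-cos(SY)]); ey=np.array([cos(SY),sin(SY)])
    return np.r_[S0+ex*x+ey*y,z]
def inv(p):
    d=np.asarray(p)[:2]-S0; return np.array([d@[sin(SY),-cos(SY)],d@[cos(SY),sin(SY)]])
E
python3 - <<'E'
from h import *
from meas import mask,rect_on,t,s
print("jaw",inv(np.array([.54897,.00675])),"pointer",inv([.5605,.0630]))
k=mask(t,(303,318,177,196),lambda c,h:(h[...,2]>75)); r=rect_on("top",k,.09);print("knob",r,inv(np.array(r[0])/1000))
print("stop top manual", inv(onz("top",((583.5)/7-.5+275,(268.5)/7-.5+160),.056)))
w=mask(t,(426,442,178,194),lambda c,h:(h[...,1]<30)&(h[...,2]>130)); print("spare",rect_on("top",w,.056))
g=radians(-53.7)
for p,a in [((.4555,-.281,.12),g),((.4555,-.281,.021),g),(st(0,-.05,.06),radians(-11.09)),(st(0,.05,.057),SY),(st(0,.02,.057),SY-3.2)]:
    print(inverse_kinematics(np.array(p),q(a)))
E
```

```text
jaw [ 0.00011739 -0.02051043] pointer [0.00061235 0.03690698]
knob ((561.59326171875, 68.76202392578125), (31.023630142211914, 24.927244186401367), 73.75598907470703) [0.00057687 0.04277169]
stop top manual [-0.00093946 -0.08292363]
spare ((573.2727661132812, -256.45013427734375), (22.517290115356445, 22.853824615478516), 8.418487548828125)
[-5.74993066e-01  4.39714389e-01  1.89801541e+00 -4.44089210e-16
  8.03862855e-01  3.62248742e-01]
[-5.74993066e-01  6.11103107e-01  1.92564684e+00 -4.44089210e-16
  6.04842709e-01  3.62248742e-01]
[-6.26770485e-02  5.49439684e-01  1.90082283e+00 -4.44089210e-16
  6.91330138e-01  1.30879966e-01]
[ 1.13288696e-01  5.79087882e-01  1.84786855e+00 -4.44089210e-16
  7.14636222e-01 -1.26395062e+00]
[ 6.20843771e-02  5.69882563e-01  1.86803618e+00 -4.44089210e-16
  7.03673911e-01  1.88484506e+00]
```

```bash
python3 - <<'E'
from h import *
g=radians(-53.7)
move_pose([.4555,-.281,.12],q(g)); print(get_time(),get_tcp_pos())
im=read_camera("side"); cv2.imwrite("pics/side1.png",im[:,:,::-1]); crop(im,290,430,230,345,5,"pics/s1c.png")
E
```

```text
3.2583 [ 0.455907   -0.28053037  0.12008145]
```

View pics/s1c.png

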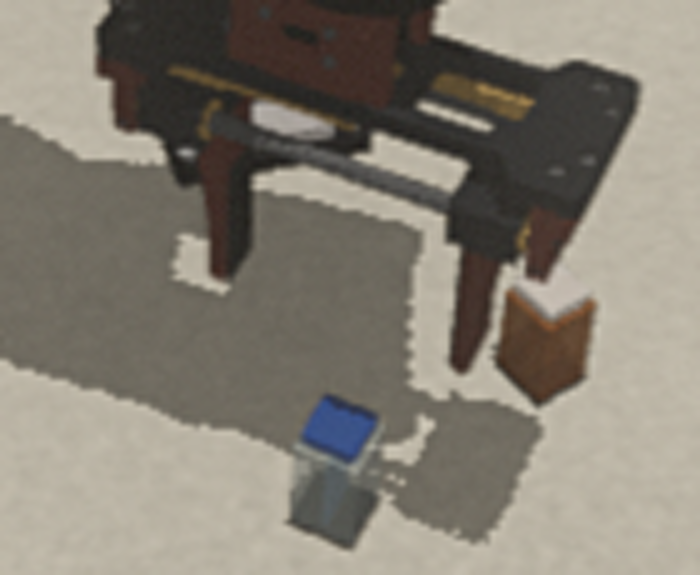

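The open fingers straddle the blue cell, with tips at about (334,285) and (382,304) px and the cell cap at (358,316). The amber cell is clear at the right. Going down.

```bash
python3 - <<'E'
from h import *
g=radians(-53.7)
print(proj("side",get_tcp_pos()), proj("side",get_tcp_pos()+[.0575*cos(g),.0575*sin(g),0]),proj("side",get_tcp_pos()-[.0575*cos(g),.0575*sin(g),0]))
f0=get_ft_force()
print(movel([.4555,-.281,.021],q(g),v=.1,until_force=8), get_ft_force()-f0,get_tcp_pos())
command_gripper(0.27); print(get_grip_width()*88,get_ft_force()-f0,get_tcp_pos(),get_time())
movel([.4555,-.281,.12],q(g),v=.12); print(get_grip_width()*88,get_ft_force()-f0,get_time())
im=read_camera("side"); crop(im,290,430,230,345,5,"pics/s2c.png")
E
```

```text
[359.2225774  290.33735708] [388.28231876 301.4550416 ] [331.8426503  279.86233639]
False [ 0.82277286 -0.58316221 -0.22207568] [ 0.45589034 -0.28126898  0.02150535]
27.88039915212811 [ 1.35412288 -0.70228914 -0.66938286] [ 0.45551969 -0.28102078  0.02096096] 5.4
28.148549423100242 [-0.05881178 -0.17996591 -2.22077813] 6.375
```

View pics/s2c.png

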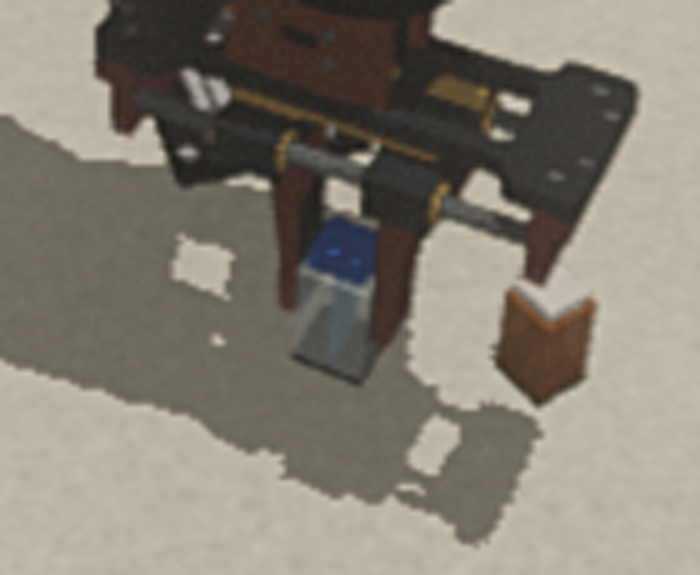

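```bash
python3 - <<'E'
from h import *
a=radians(-11.09)
move_pose(st(0,-.052,.13),q(a)); print(get_time())
movel(st(0,-.052,.067),q(a),v=.12); print(get_time(),get_tcp_pos(),inv(get_tcp_pos()),get_grip_width()*88)
im=read_camera("side"); cv2.imwrite("pics/side3.png",im[:,:,::-1]); crop(im,295,370,185,270,7,"pics/s3c.png")
im=read_camera("top"); cv2.imwrite("pics/top3.png",im[:,:,::-1]);crop(im,275,385,150,230,7,"pics/t3c.png")
E
```

```text
7.4833
8.1583 [ 0.54304276 -0.02459276  0.06718639] [ 0.00032963 -0.05240801] 27.94572907953061
```

View pics/s3c.png

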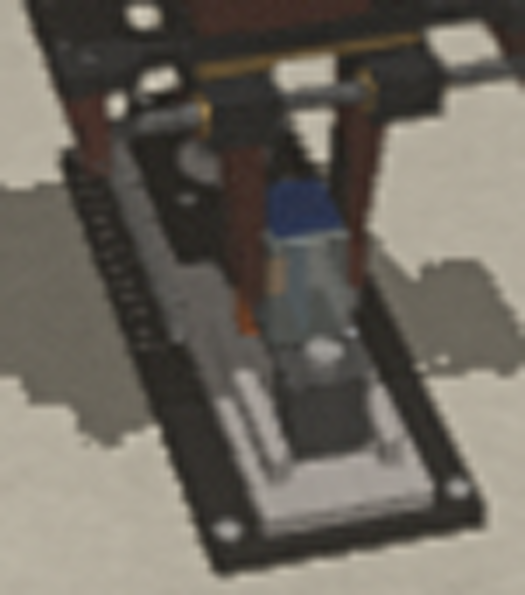

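View pics/t3c.png

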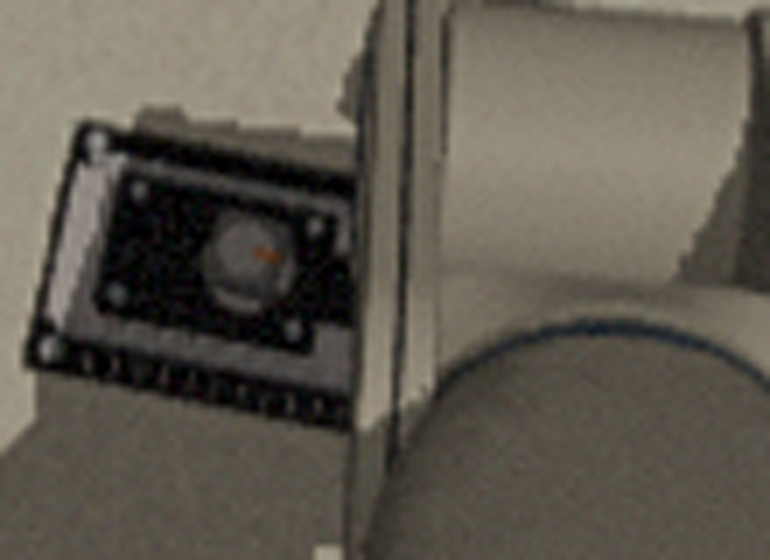

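The cell hangs over the nest behind the stop: cell edges at crop (262–355, 230–340), stop at (280–375, 350–455). I'll check the lateral offset by projecting known points.

```bash
python3 - <<'E'
from h import *
im=cv2.imread("pics/side3.png"); k=9;x0,y0=300,205
c=cv2.resize(im[y0:270,x0:370],None,fx=k,fy=k,interpolation=cv2.INTER_CUBIC)
def d(p,col):
    u=proj("side",p); u=((u-[x0,y0]+.5)*k-.5).round().astype(int); cv2.circle(c,tuple(u),2,col,-1); return u
cx,cy=.00033,-.0524
for sx in (-.014,.014):
    for z in (.046,.094): print("cell",sx,z,d(st(cx+sx,cy-.014,z),(0,255,0)))
for x in (-.05,.05):
    for z in (0,.012): print("plate",d(st(x,-.125,z),(0,0,255)))
for x in (-.015,.015):
    print("stop",d(st(x,-.078,.056),(255,0,255)))
for x in (-.0245,-.0165,.0165,.0245):
    for y in (-.08,-.03):print("wall",d(st(x,y,.034),(255,255,0)))
cv2.imwrite("pics/s3d.png",c)
E
```

```text
cell -0.014 0.046 [304 272]
cell -0.014 0.094 [305 134]
cell 0.014 0.046 [401 255]
cell 0.014 0.094 [405 117]
plate [231 562]
plate [231 529]
plate [585 496]
plate [588 463]
stop [311 271]
stop [417 253]
wall [279 343]
wall [232 231]
wall [307 338]
wall [259 227]
wall [422 318]
wall [370 208]
wall [450 313]
wall [397 203]
```

View pics/s3d.png

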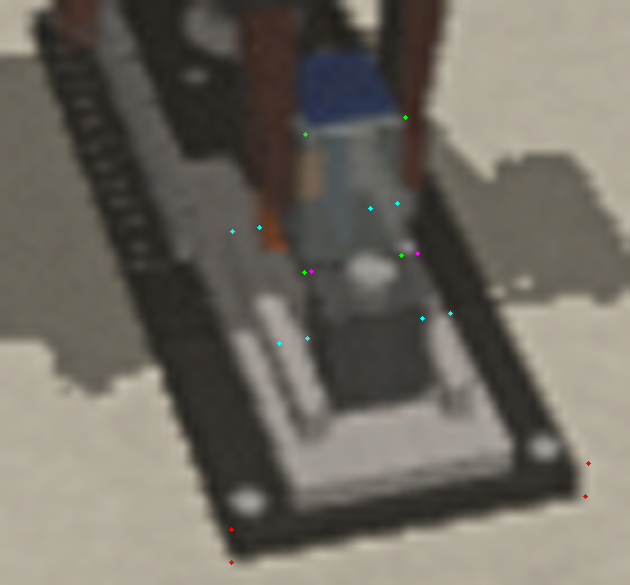

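Projected plate corners fall within about 0.5 px of the seen ones, and the cell edges shift the same way. So the lateral offset is under 1 mm and it should fit. Lowering with a force stop.

```bash
python3 - <<'E'
from h import *
a=radians(-11.09); f0=get_ft_force()
hit=movel(st(0,-.052,.0408),q(a),v=.03,until_force=5)
print(hit,get_tcp_pos(),inv(get_tcp_pos()),get_ft_force()-f0,get_grip_width()*88,get_time())
im=read_camera("side"); crop(im,295,370,185,270,7,"pics/s4c.png")
E
```

```text
True [ 0.5424308  -0.02409464  0.04097602] [-0.00036671 -0.05203691] [-0.38741774 -0.26314761  5.67452642] 27.77482807543695 9.0917
```

View pics/s4c.png

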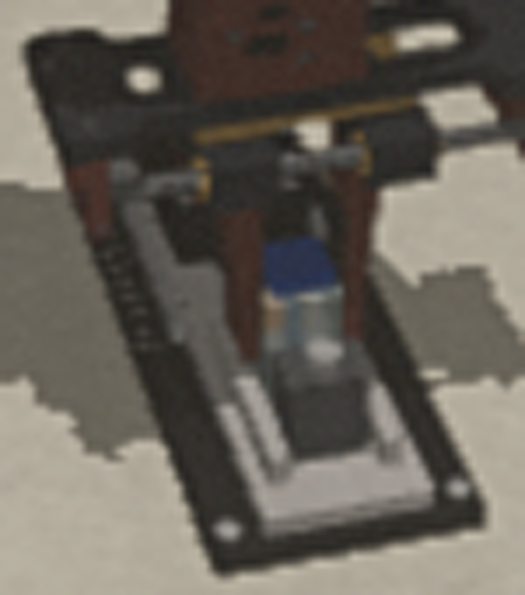

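Contact came at z = 0.0410, exactly the floor height, so the cell is seated. Releasing it and going to the knob.

```bash
python3 - <<'E'
from h import *
a=radians(-11.09)
command_gripper(0.6); print(get_grip_width(),get_ft_force())
p=get_tcp_pos(); movel(p+[0,0,.09],v=.15)
move_pose(st(0,.0455,.13),q(SY)); print(get_time(),inv(get_tcp_pos()),get_ft_force(),get_ft_torque())
im=read_camera("side"); cv2.imwrite("pics/side5.png",im[:,:,::-1]); crop(im,295,370,185,270,7,"pics/s5c.png")
im=read_camera("top"); crop(im,275,385,150,230,7,"pics/t5c.png")
E
```

```text
0.6011491027652431 [-0.30473367  1.23402646 -0.50452893]
11.75 [-0.00034045  0.04524055] [-0.09182849 -0.04665895 -0.25283935] [ 0.0313863  -0.02279766  0.03355549]
```

View pics/s5c.png

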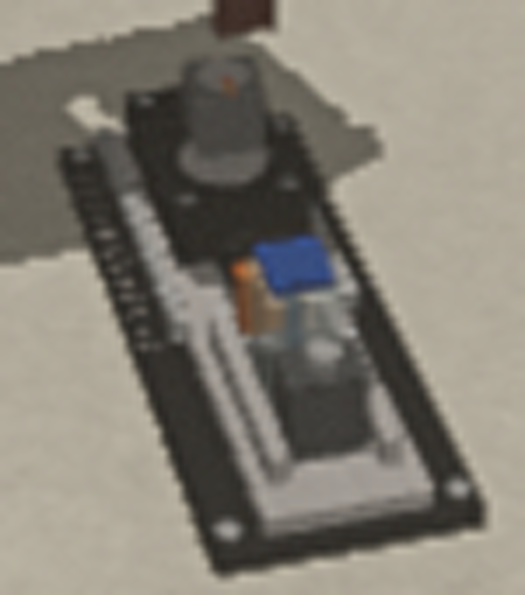

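View pics/t5c.png

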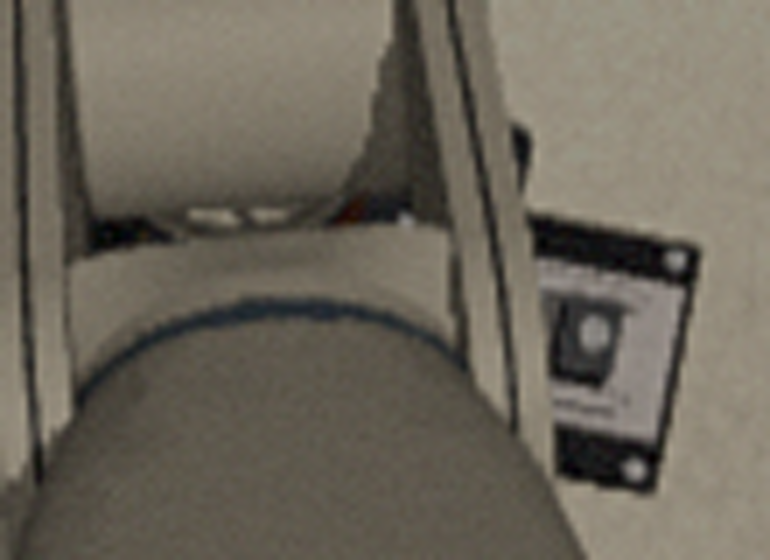

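Cell stands upright in the nest (cap at crop (293,265)), nothing disturbed. Cross-checking the knob axis, then gripping.

```bash
python3 - <<'E'
from h import *
print("knob side est",inv(onz("side",(222.5/7-.5+295,76.5/7-.5+185),.09)))
f0=get_ft_force()
print(movel(st(0,.0455,.057),q(SY),v=.1,until_force=8),get_ft_force()-f0)
print(get_ft_torque(),inv(get_tcp_pos()))
command_gripper(0.0); print("w",get_grip_width()*88,"F",get_ft_force()-f0,"T",get_ft_torque(),inv(get_tcp_pos()),get_joint_pos()[5],get_time())
im=read_camera("side"); crop(im,295,370,165,270,6,"pics/s6c.png")
E
```

```text
knob side est [-0.0021772   0.04281456]
False [ 0.56370027  0.09954493 -0.35573972]
[0.01942481 0.03065778 0.0081324 ] [0.00037927 0.04560491]
w 28.24341956447183 F [ 1.36337148 -5.15302929  2.72555526] T [-0.8839736  -0.02028955 -0.02803881] [0.00058836 0.04477394] -1.2714035494783364 13.2417
```

View pics/s6c.png

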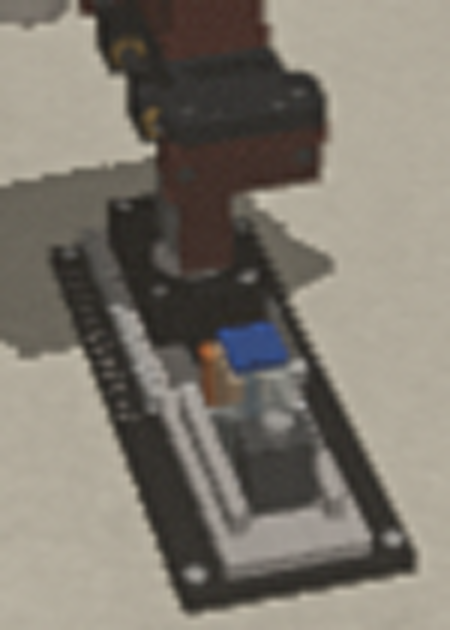

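```bash
cat > turn.py <<'E'
from h import *
YK=.0438
def go(th,z=.057,rate=.4,pw=1.0):
    return movel(st(0.0004,YK-.010*th,z),q(SY-th),v=.010*rate)
def rep(th):
    q_=get_ee_rot(); phi=2*atan2(q_[2],q_[1]); F=get_ft_force(); p=inv(get_tcp_pos())*1000
    act=(SY-phi+pi)%(2*pi)-pi if th<2.5 else (SY-phi)%(2*pi)
    fs=F[0]*cos(SY)+F[1]*sin(SY); fx=F[0]*sin(SY)-F[1]*cos(SY)
    print(f"th {th:.3f} act {act:.3f} Tz {get_ft_torque()[2]:.3f} Fx {fx:.1f} Fy {fs:.1f} Fz {F[2]:.1f} y {p[1]:.2f} w {get_grip_width()*88:.2f} t {get_time():.2f}")
E
python3 - <<'E'
from turn import *
movel(st(0.0004,YK,.057),q(SY),v=.01); rep(0)
for th in (.1,.2,.3): go(th); rep(th)
im=read_camera("side"); crop(im,295,370,165,270,6,"pics/s7c.png")
E
```

```text
th 0.000 act 0.000 Tz -0.009 Fx -1.4 Fy 5.3 Fz 4.7 y 44.60 w 28.52 t 13.62
th 0.100 act 0.100 Tz -0.127 Fx -2.4 Fy 4.5 Fz 5.0 y 43.55 w 28.58 t 14.02
th 0.200 act 0.200 Tz -0.089 Fx -2.0 Fy 4.1 Fz 5.2 y 42.45 w 28.58 t 14.42
th 0.300 act 0.300 Tz -0.096 Fx -2.0 Fy 4.5 Fz 4.9 y 41.41 w 28.36 t 14.82
```

View pics/s7c.png

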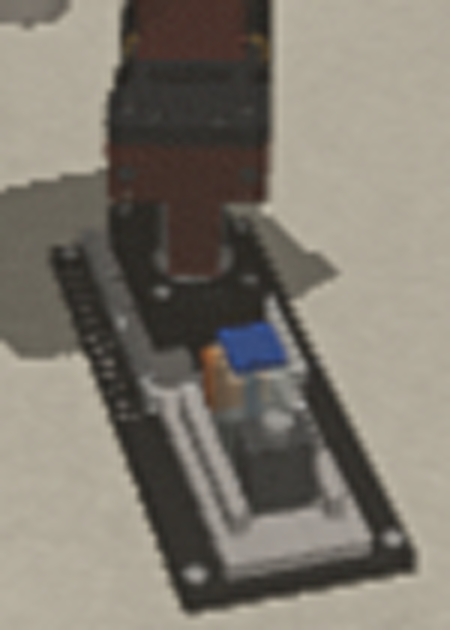

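```bash
sed -i 's/^YK=.*/YK=.0446/' turn.py; python3 - <<'E'
from turn import *
for th in (.5,.8,1.1,1.2,1.25,1.3,1.35): go(th); rep(th)
im=read_camera("side"); crop(im,295,370,165,270,6,"pics/s8c.png")
E
```

```text
th 0.500 act 0.500 Tz -0.152 Fx -1.3 Fy -0.2 Fz 5.6 y 39.51 w 28.26 t 15.32
th 0.800 act 0.799 Tz 0.129 Fx -1.6 Fy -1.0 Fz 6.0 y 36.42 w 28.01 t 16.22
th 1.100 act 1.099 Tz 0.113 Fx -2.0 Fy -1.6 Fz 7.4 y 33.23 w 27.95 t 17.12
th 1.200 act 1.200 Tz -0.087 Fx -1.9 Fy -1.3 Fz 6.6 y 32.15 w 27.86 t 17.52
th 1.250 act 1.250 Tz -0.068 Fx -2.0 Fy -2.0 Fz 7.9 y 31.62 w 27.86 t 17.79
th 1.300 act 1.300 Tz -0.077 Fx -2.3 Fy -2.1 Fz 7.6 y 31.12 w 28.07 t 18.07
th 1.350 act 1.350 Tz -0.162 Fx -1.8 Fy -1.0 Fz 7.4 y 30.61 w 27.91 t 18.34
```

View pics/s8c.png

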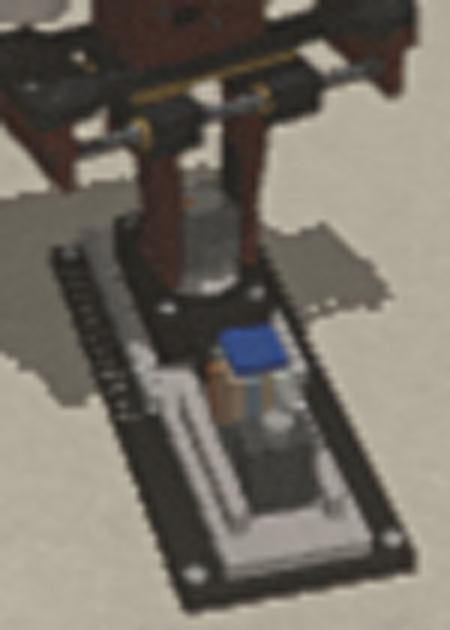

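```bash
python3 - <<'E'
from turn import *
for th in (1.37,1.39,1.41,1.43,1.45): go(th,rate=.1); rep(th)
import time
go(1.6,rate=.15); rep(1.6)
for i in range(4): wait(.05); print(get_ft_torque()[2].round(3),end=' ')
E
```

```text
th 1.370 act 1.370 Tz 0.089 Fx -2.2 Fy -1.7 Fz 7.0 y 30.39 w 27.75 t 18.64
th 1.390 act 1.389 Tz 0.049 Fx -2.6 Fy -1.4 Fz 7.0 y 30.23 w 27.84 t 18.89
th 1.410 act 1.409 Tz 0.067 Fx -2.0 Fy -0.9 Fz 8.8 y 30.03 w 27.95 t 19.14
th 1.430 act 1.429 Tz 0.026 Fx -2.2 Fy -2.7 Fz 8.1 y 29.81 w 27.90 t 19.39
th 1.450 act 1.449 Tz 0.069 Fx -2.6 Fy -0.6 Fz 8.6 y 29.64 w 28.29 t 19.64
th 1.600 act 1.599 Tz 0.110 Fx -2.6 Fy -1.4 Fz 8.4 y 28.10 w 27.63 t 20.29
0.048 0.064 0.024 0.048
```

```bash
cat >> turn.py <<'E'
def cap():
    im=read_camera("side"); x0,x1,y0,y1=320,355,210,245
    c=im[y0:y1,x0:x1].astype(float); w=np.clip(c[...,2]-c[...,0]-25,0,40)   # soft blue weight
    hs=w.sum(); Y,X=np.mgrid[y0:y1,x0:x1]; u=(X*w).sum()/hs; v=(Y*w).sum()/hs
    s=inv(onz("side",(u,v),.076))*1000
    return u,v,s[1],hs/40,im
def step(th,rate=.2,n=6):
    go(th,rate=rate); T=[get_ft_torque()[2]]
    for i in range(n): wait(.02); T.append(get_ft_torque()[2])
    u,v,y,a,im=cap()
    q_=get_ee_rot(); phi=2*atan2(q_[2],q_[1]); act=(SY-phi)%(2*pi)
    line=f"{th:.3f} {act:.3f} T0 {T[0]:.3f} Tm {np.mean(T[1:]):.3f} cap {u:.2f} {v:.2f} y {y:.2f} area {a:.0f} w {get_grip_width()*88:.2f} t {get_time():.2f}"
    print(line); open("log.txt","a").write(line+"\n"); return im
E
python3 - <<'E'
from turn import *
for th in (1.65,1.7,1.75,1.8): im=step(th)
crop(im,295,370,165,270,6,"pics/s9c.png")
E
```

```text
1.650 1.650 T0 -0.102 Tm -0.037 cap 337.10 223.26 y -61.11 area 59 w 27.96 t 20.96
1.700 1.700 T0 -0.051 Tm -0.066 cap 337.15 223.33 y -61.40 area 58 w 28.12 t 21.43
1.750 1.750 T0 -0.068 Tm -0.068 cap 337.22 223.44 y -61.89 area 59 w 28.06 t 21.89
1.800 1.800 T0 -0.063 Tm -0.049 cap 337.26 223.60 y -62.51 area 58 w 28.02 t 22.36
```

View pics/s9c.png

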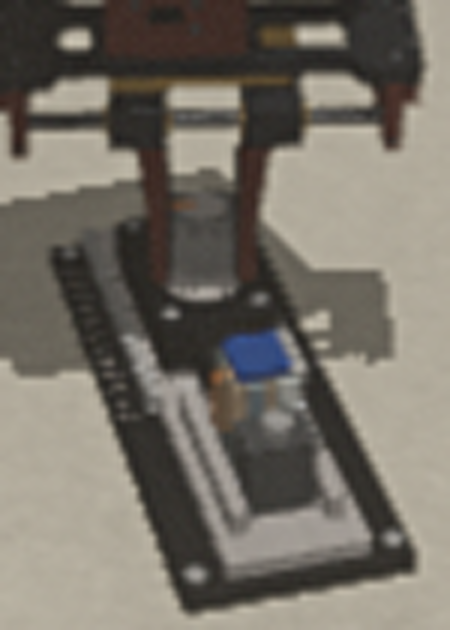

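The cap centroid tracks the jaw at about 0.5 mm per 0.05 rad, and free-running torque after these identical steps is about −0.06. Continuing until the cap stalls.

```bash
python3 - <<'E'
from turn import *
ys=[]; th=1.8
while th<2.6:
    th+=.05; im=step(th)
    L=open("log.txt").read().split("\n")[-2].split(); ys.append(float(L[9])); T=float(L[5])
    if T>.03: print("T"); break
    if len(ys)>2 and abs(ys[-1]-ys[-3])<.35: print("stall"); break
crop(im,295,370,165,270,6,"pics/s10c.png")
E
```

```text
1.850 1.850 T0 -0.088 Tm -0.069 cap 337.30 223.75 y -63.12 area 58 w 28.01 t 22.82Traceback (most recent call last):
  File "<stdin>", line 5, in <module>
ValueError: could not convert string to float: 'y'
```

```bash
cat > adv.py <<'E'
from turn import *
import re,sys
def adv(th,end,d=.05,Tmax=.03):
    ys=[]
    while th<end-1e-9:
        th+=d; im=step(th)
        L=open("log.txt").read().split("\n")[-2]; ys.append(float(re.search(r" y (\S+)",L)[1])); T=float(re.search(r"Tm (\S+)",L)[1])
        if T>Tmax: print("T"); break
        if len(ys)>2 and abs(ys[-1]-ys[-3])<.35: print("stall"); break
    return im
E
python3 - <<'E'
from adv import *
im=adv(1.85,2.6)
crop(im,295,370,165,270,6,"pics/s10c.png")
E
```

```text
1.900 1.900 T0 -0.050 Tm -0.070 cap 337.33 223.86 y -63.54 area 58 w 27.93 t 23.29
1.950 1.950 T0 -0.096 Tm -0.059 cap 337.38 224.00 y -64.11 area 58 w 28.05 t 23.76
2.000 2.000 T0 -0.051 Tm -0.077 cap 337.44 224.10 y -64.51 area 58 w 27.96 t 24.23
2.050 2.050 T0 -0.102 Tm -0.063 cap 337.50 224.22 y -64.99 area 59 w 27.87 t 24.69
2.100 2.100 T0 -0.074 Tm -0.043 cap 337.62 224.27 y -65.28 area 59 w 27.63 t 25.16
2.150 2.150 T0 -0.026 Tm -0.060 cap 337.59 224.26 y -65.22 area 59 w 28.00 t 25.62
stall
```

View pics/s10c.png

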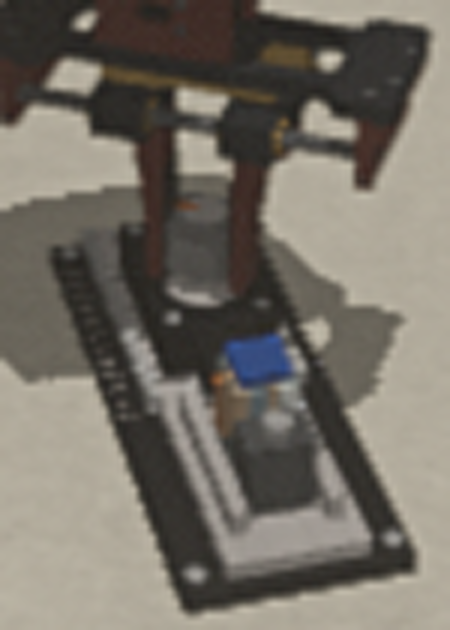

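```bash
python3 - <<'E'
from adv import *
step(2.2)
L=[l for l in open("log.txt").read().split("\n") if l]
D=np.array([[float(l.split()[0]),float(re.search(r" y (\S+)",l)[1]),float(re.search(r"Tm (\S+)",l)[1])] for l in L])
m=(D[:,0]>1.6)&(D[:,0]<2.06); p=np.polyfit(D[m,0],D[m,1],1); pl=D[D[:,0]>2.12,1].mean()
print(p,"contact th",(pl-p[1])/p[0])
E
```

```text
2.200 2.200 T0 -0.054 Tm -0.077 cap 337.66 224.26 y -65.25 area 60 w 27.88 t 26.09
[-10.10666667 -44.32266667] contact th 2.069162269129289
```

```bash
python3 - <<'E'
from adv import *
for th in (2.22,2.24): go(th,rate=.1); rep(th); print([float(get_ft_torque()[2].round(3)) for _ in range(3)])
u=cap(); print(u[:4])
E
```

```text
th 2.220 act 2.220 Tz 0.053 Fx -5.4 Fy -0.1 Fz 10.6 y 22.10 w 28.23 t 26.34
[0.053, 0.053, 0.053]
th 2.240 act 2.240 Tz 0.054 Fx -4.8 Fy 1.1 Fz 9.7 y 21.93 w 28.02 t 26.59
[0.054, 0.054, 0.054]
(np.float64(337.62331081081084), np.float64(224.27618243243242), np.float64(-65.29451124037814), np.float64(59.2))
```

The cap fit (slope −10.1 mm/rad as specified) puts stop contact at θ = 2.07, so 2.24 should be about 10 N. But the standstill torques didn't rise, because friction hides it. I'll do a like-for-like check by backing off a little and comparing very slow clockwise strokes, first free and then clamped.

```bash
python3 - <<'E'
from adv import *
def slow(a,b):
    go(a,rate=.3); T=[]
    n=int(round((b-a)/.01))
    for i in range(1,n+1):
        go(a+.01*i,rate=.04); T.append(round(float(get_ft_torque()[2]),3))
    print(a,b,T,round(np.mean(T[1:]),3),get_time())
go(1.98,rate=.3); rep(1.98); print("ccw",cap()[2])
slow(2.0,2.04)
slow(2.2,2.24)
print(cap()[2]); rep(2.24)
E
```

```text
th 1.980 act 1.980 Tz -0.092 Fx -4.4 Fy -1.8 Fz 8.9 y 24.38 w 28.05 t 27.66
ccw -65.33476599890825
2.0 2.04 [0.072, 0.081, 0.075, 0.088] 0.081 28.9583
2.2 2.24 [0.136, 0.166, 0.161, 0.203] 0.177 30.6417
-65.32487711797702
th 2.240 act 2.239 Tz 0.142 Fx -5.4 Fy 0.3 Fz 10.5 y 21.95 w 27.99 t 30.69
```

The slow strokes agree: 0.081 N m free against 0.177 N m (last reading 0.203) clamped, a rise of about 0.1 N m or 10 N. Releasing.

```bash
python3 - <<'E'
from adv import *
command_gripper(0.6); print(get_grip_width(),get_ft_force(),get_ft_torque()[2])
print(movel(get_tcp_pos()+[0,0,.12],v=.12)); print(cap()[2])
move_pose([.40,.30,.25],q(0.6)); print(cap()[2],get_time())
im=read_camera("side"); cv2.imwrite("pics/side11.png",im[:,:,::-1]); crop(im,250,425,130,310,3.3,"pics/s11c.png")
im=read_camera("top"); cv2.imwrite("pics/top11.png",im[:,:,::-1]); crop(im,275,385,160,230,7,"pics/t11c.png")
E
```

```text
0.6026359985243168 [-0.27341321  0.1648691   0.2240128 ] -0.029898822280258943
False
-65.30213890013935
-65.24494301525623 33.7
```

View pics/s11c.png

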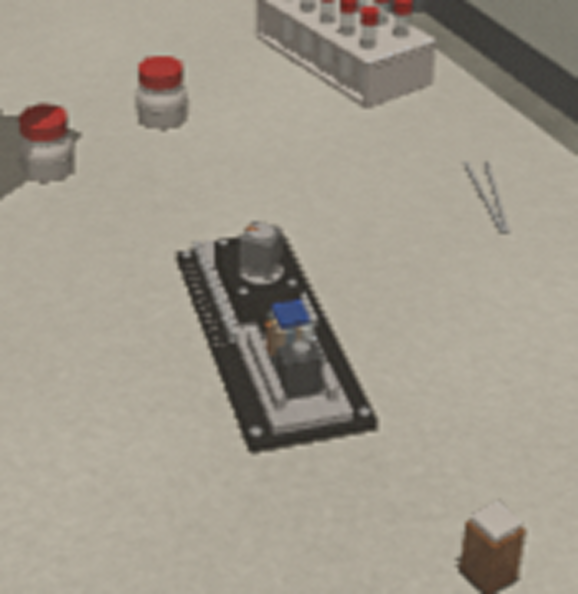

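View pics/t11c.png

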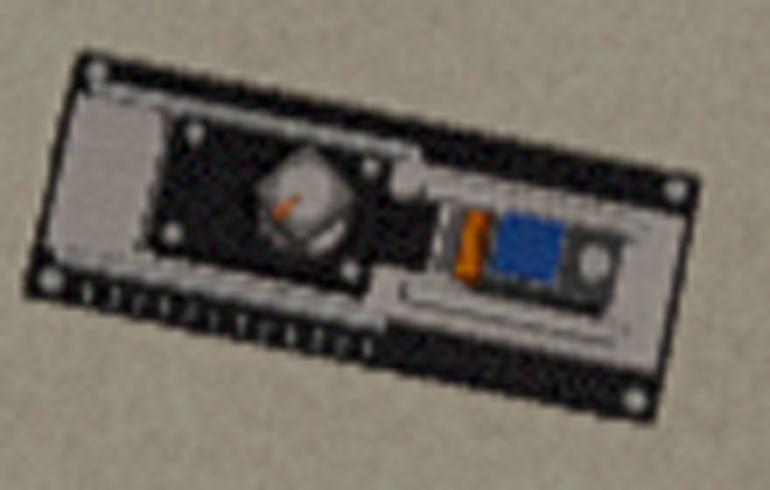

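The top view shows the cell upright between the orange jaw (470,245) and the stop (595,265). The knob pointer has swung about 128° clockwise, matching 2.24 rad. The amber cell and cups are unmoved and the arm is clear. Handing in.

```bash
python3 -c "
from station import *
print(get_time(),job_done())"
```

```text
the job is handed in; nothing more can be done
33.8 None
```

The blue-capped cell is standing upright in the nest, pushed against the end stop and clamped at roughly 10 N. I then let go of the knob and handed the job in at 33.8 s.

- **Loading:** I lowered the cell until it touched the nest floor, at the expected height, and released it there.
- **Turning the knob:** I turned it 2.24 rad clockwise in one grip, with the hand following the carriage, so no regrip was needed. I backed off once by 0.26 rad for a torque check, then turned it clockwise again to 2.24 rad.
- **Clamp from position:** The cap stopped moving at 2.07 rad, so the last 0.17 rad compressed the spring by about 1.7 mm. That is about 10 N, well under the 24 N limit.
- **Clamp from torque:** My first readings at a standstill showed no rise, so they disagreed with the position estimate; friction was hiding it. Slow matched strokes then gave 0.081 N m free and 0.177 N m clamped, a rise of about 0.1 N m, or 10 N.
- **Gripper force:** The gripper's closing force is fixed at about 30 N, so the fingers' grip while carrying the cell could not be kept below 24 N. I took the 24 N limit to mean the jaw clamp.
- **Final check:** After release the cap position was unchanged to within 0.1 mm. The knob pointer had swung about 128°, which matches 2.24 rad. The amber cell and the cups look undisturbed, and the arm is clear.

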